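# Prop the outfeed roller support with a packing block and its screw foot

### The arm

A 6-joint arm with a two-finger parallel gripper is mounted at the origin on the work surface. World frame = base frame: x ahead of the robot, y to its left, z up, the work surface at z = 0. Lengths are in mm, angles in rad, forces in N, time in s.
With the tool pointing down it reaches from about 275 to 1000 mm from the base axis. Payload 8.4 kg.
Tool frame: the origin (TCP) lies at the very end of the fingers, on their centre line; the grasp point (between the pads) lies 19 mm behind it; z points along the fingers, x is the direction in which the jaws open and shut, and the axes are right-handed (so a half turn about z gives the same grasp; the last joint's range is limited). The gripper opens to 85 mm and grips with 20 to 120 N. Pads are 22 mm wide; open, the fingers measure 114 mm over their backs; the gripper's body (76 mm by 85 mm) begins 54 mm behind the grasp point. The pads swing forward as they close: fully open they stand 13 mm farther back than shut.
Start: joints at [-1.282, 0.353, 1.633, -0, 1.155, -0.002], TCP at [179.198, -598.762, 203.381] pointing down, gripper open.
Joint ranges: [-2.63, 2.63], [-0.92, 2.1], [0.06, 2.66], [-1.3, 4.44], [0, 2.69], [-3.02, 3.02]. Speed limits (rad/s): [2.22, 2.22, 2.79, 3.14, 3.14, 3.14].

### API

Orientations are given as [roll, pitch, yaw] about the fixed x, y, z axes, in that order (R = Rz(yaw) Ry(pitch) Rx(roll)).
In Python, from rig import r gives the robot as it stands.
- The arm moves only by the tool arm_command, never from a script. Its argument "targets" is a list of rows, each a list of 6 numbers: the shift along the tool's x, y, z in m, then the turn, a rotation vector about the tool's x, y, z in rad. A call has 1 to 20 rows; each row shifts and turns the commanded pose from where the row before left it, along the tool's axes as they then stand; what a row does not reach is not made up. A row lasts 1/12 s, in which the tool goes at most 41.7 mm and 7.16 degrees, less where a joint would pass 70% of its speed; a pose out of reach is approached as far as the arm can. A call is refused whole if a number of a shift passes 0.0417 or a number of a turn 0.125, either way. A call with a gripper value outside its range is refused whole. "fingers" is the finger opening in m, from 0 to 0.0854, set as the call begins (left out, the last holds). The fingers move at their own pace and stop on an object; "squeeze" is the grip in N (left out, the last holds). Time passes only in rows, so rows that do not move let the fingers close. It gives the time, the measured TCP pose, the force and the opening at its end, in the units of the state.
- r.sense(): the state, without advancing time (a new reading comes with each control period).
- r.grab_frame(name): name is "side" or "top" or "wrist"; returns a dict with "image" (384x512x3 uint8, blue, green, red), "fx", "fy", "cx", "cy" (pixels), "xyz" and "orientation" of the camera in the world. Camera axes: x right, y down, z forward; pixel columns grow to the right and rows downward; lengths in mm; the calibration is good to about 2 mm. A picture is of the moment at which its call begins. There is no depth.
- r.sign_off(): hands the job in, once; it reports no verdict.
The state is a dict: "clock": time; "qpos": joint angles; "qvel": joint speeds; "joint_efforts": joint torques, N m; "eef_pos": TCP position; "tcp_rot": TCP orientation; "contact_force": force on the tool from outside, world axes, zero at the start; "wrist_torque": the same for the moment, N m; "opening": opening from 0.0 (shut) to 1.0 (fully open).
Only numpy, scipy, OpenCV 4.12 (cv2) and the standard library are available. Lean on these libraries where they do the work, as an engineer would, in place of code of your own. Each camera call takes 0.05 s, during which the arm holds its last target.

### The job

The free end of the green roller support is hanging unsupported. Lay the beech packing block flat on the bench under its raised red screw foot, so that the whole foot will bear on the block, and let go of it; then turn the black T-handle clockwise to screw the foot down until it just bears on the block: touching, with the soft rubber squashed by about 1.5 mm, not clamped hard. Leave the glue bottle, the brush and the push block where they are.

Things in the scene. Friction and masses are not known exactly. Their poses are not given: they have to be found in the camera images.
- support: Green roller support bolted to the bench; placed and turned differently each time. Origin on the bench below the screw axis at its free end, z up, y along the beam from free end to fixed post. Beam 44 mm wide, y = -24 to 300 mm, underside 62, top 100 mm up. Post fills the space below from y = 250 on. Roller on top from y = 101 to 265, its top 152 mm up. Collar on beam at screw: 34 mm wide, 8 high.
- handle_grip (a point): Centre of the black T-handle on the screw, on its axis, 160 mm above the bench when joint handle = 0 and sinking as it is screwed down. A bar 60 mm long (this point's x axis), 14 mm thick (y) and 24 mm high, on a 12 mm rod; pinch it from above across its 14 mm. The point turns with it.
- handle (a joint): Turn of the T-handle in rad, 0 to 6.5, growing clockwise as seen from above. A right-hand screw with a coarse lead of 16 mm a turn: each rad clockwise lowers handle and foot by 2.55 mm. It is stiff (about 0.1 N m) and stays where it is left. At 0 the bar lies along the support's x axis.
- foot_sole (a point): Centre of the flat underside of the red rubber foot at the lower end of the screw: 28 mm across, 12 mm thick, on the screw axis; it does not turn. 38 mm above the bench at joint handle = 0 with nothing under it, and about 33 to 38 mm at the start. Once it bears on something it stops there and the rubber gives while the screw goes on down.
- rubber_foot (a joint): How far the rubber foot is squashed, in m: 0 free, up to 0.006. It takes about 4 N per mm.
- block_center (a point): Centre (13 mm up) of the loose beech packing block, 180 mm long (this point's x axis), 50 mm wide (y), 26 mm high (z), 110 to 220 g, pale wood with two thin darker glue lines. It starts flat on the open bench to the right of the support, its length roughly along the world's y.
- glue_mid (a point): Mid-height of an upright yellow glue bottle with red cap, 56 mm across and 150 mm high, a bystander.
- brush_grip (a point): Handle of a hand brush lying on the bench, a bystander.
- push_block_mid (a point): Middle (35 mm up) of a plywood push block with a red bow handle, 170 x 80 mm and 70 mm high, a bystander.
There are look-alikes about, which are no part of the job. What is shaped like the part that bears block_center but blue is not meant.

How it is judged (in metres and radians):
On the way, in this order (a step that is already met when the one before it is completed fails the run):
1. the block lies flat on the bench, released, with the whole foot above it and the foot not yet bearing on it (x of foot_sole in the frame of block_center between -0.078 and 0.078 m and y of foot_sole in the frame of block_center between -0.013 and 0.013 m and height (world z) of block_center below 0.0145 m and angle between block_center's own z axis and vertical below 0.03 rad and contact force between the fingers and block below 0.1 N and value of joint rubber_foot below 0.0002 m), for 0.1 s.
2. the foot has been screwed down onto the block and the rubber is lightly squashed (0.2 to 3 mm) (value of joint rubber_foot between 0.0002 and 0.003 m), for 0.2 s.
At the end, for the whole second after the job is handed in: The block lies flat on the bench (within 0.03 rad) with the whole foot over it (foot centre within 78 mm of the block's centre lengthways and 13 mm sideways), and the rubber foot bears on it, squashed by 0.2 to 3 mm; nothing is held (all of step 2 and x of foot_sole in the frame of block_center between -0.078 and 0.078 m and y of foot_sole in the frame of block_center between -0.013 and 0.013 m and z of foot_sole in the frame of block_center between 0.01 and 0.016 m and height (world z) of block_center below 0.0145 m and angle between block_center's own z axis and vertical below 0.03 rad); the robot touches nothing.
It fails at once if the foot is clamped down hard (rubber squashed by more than 4.5 mm) (value of joint rubber_foot above 0.0045 m).
It fails at once if the glue bottle is moved by more than 30 mm (distance of glue_mid from where it was at the start of the episode above 0.03 m).
It fails at once if the brush is moved by more than 30 mm (distance of brush_grip from where it was at the start of the episode above 0.03 m).
It fails at once if the push block is moved by more than 30 mm (distance of push_block_mid from where it was at the start of the episode above 0.03 m).
It also fails if it takes over 64 s, if anything falls off the work surface, if the arm or the gripper's body presses on something with over 40 N, if the wrist force passes 120 N, or if a joint passes its speed limit or range.

## Working session

There is one attempt and no reset: what is moved stays moved. The work goes in short steps, Python scripts to look and compute and a tool call to move; the robot and the scene stay as the last step left them, time stands still between calls to the robot, and variables do not carry over. Pictures are saved under pics/ and viewed, and the job is handed in when it is done.

Besides the shell and the picture viewer there is one more tool, called as name([rows], argument=value, ...), one row to a line, values as JSON. arm_command: Moves the arm, as the interface text tells. Its arguments: {"type":"object","properties":{"targets":{"type":"array"},"fingers":{"type":"number"},"squeeze":{"type":"number"}},"required":["targets"]}

```bash
ls; mkdir -p pics; python3 - <<'E'
from rig import r
import cv2
print(r.sense())
for n in("side","top","wrist"):
    f=r.grab_frame(n);cv2.imwrite(f"pics/{n}0.png",f["image"]);print(n,{k:v for k,v in f.items() if k!="image"})
E
```

```text
pics
{'clock': 0.0, 'qpos': array([-1.28239088e+00,  3.53629525e-01,  1.63415415e+00, -9.65071690e-06,
        1.15521698e+00, -2.36841727e-03]), 'qvel': array([ 1.15663030e-03,  6.64862255e-04, -5.96610316e-04,  2.46808509e-06,
        9.57833088e-04, -4.28678277e-04]), 'joint_efforts': array([-5.12947952e-05, -6.05254269e+01, -3.42056787e+01,  1.66994428e-04,
        9.39206657e-03,  4.90686693e-05]), 'eef_pos': array([ 179.04800212, -598.249136  ,  202.66478552]), 'tcp_rot': array([ 3.14158716e+00,  1.40801688e-03, -1.28001857e+00]), 'contact_force': array([0.86056373, 0.20956923, 0.56673961]), 'wrist_torque': array([-0.00331533,  0.03499941,  0.02419307]), 'opening': 1.0003621704290322}
side {'fx': 383.7998784342376, 'fy': 383.7998784342376, 'cx': 255.19892011355398, 'cy': 193.566212208837, 'xyz': array([416.09059459, 841.41091302, 904.88129405]), 'orientation': array([-2.26342024, -0.00319131, -2.99815993])}
top {'fx': 413.4231341217168, 'fy': 413.4231341217168, 'cx': 259.2983881618393, 'cy': 194.04971175285223, 'xyz': array([ 381.19350464,  -95.51220769, 1251.73124733]), 'orientation': array([-3.00799286,  0.01094279, -1.55705992])}
wrist {'fx': 292.3043279366252, 'fy': 292.3043279366252, 'cx': 257.9832772983391, 'cy': 191.56131900956714, 'xyz': array([ 249.2900092 , -576.6402689 ,  372.65283866]), 'orientation': array([ 2.84919753e+00,  2.44709080e-03, -1.28051721e+00])}
```

View pics/side0.png

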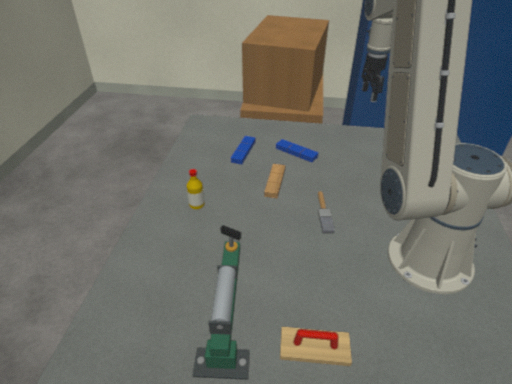

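View pics/top0.png

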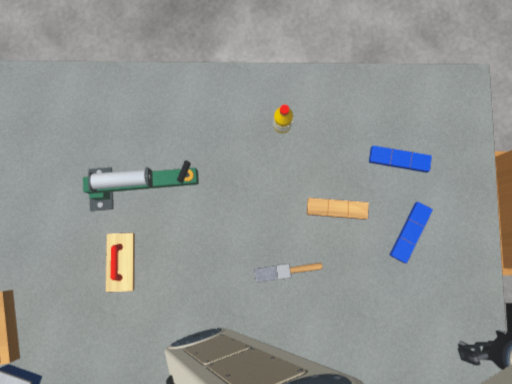

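View pics/wrist0.png

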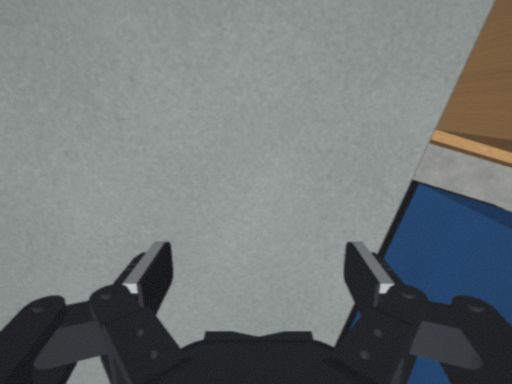

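The beech block is at top-view (338,209). The look-alikes are blue blocks at (400,159) and (411,232), plus the plywood push block with red handle at (119,262), so I choose the pale wood one at (338,209). The support's free end is near (190,175).

```bash
cat > h.py <<'E'
import cv2,numpy as np
from scipy.spatial.transform import Rotation as Ro
from rig import r
def grab(n,name=None):
    f=r.grab_frame(n)
    if name: cv2.imwrite(f"pics/{name}.png",f["image"])
    f["R"]=Ro.from_euler("xyz",f["orientation"]).as_matrix(); return f
def ray(f,p):
    p=np.atleast_2d(np.array(p,float)); d=np.c_[(p[:,0]-f["cx"])/f["fx"],(p[:,1]-f["cy"])/f["fy"],np.ones(len(p))]
    return d@f["R"].T
def plane(f,p,z):
    d=ray(f,p); o=f["xyz"]; return o+d*((z-o[2])/d[:,2])[:,None]
def proj(f,X):
    c=(np.atleast_2d(X)-f["xyz"])@f["R"]; return np.c_[f["fx"]*c[:,0]/c[:,2]+f["cx"],f["fy"]*c[:,1]/c[:,2]+f["cy"]]
def tri(f1,p1,f2,p2):
    a=ray(f1,p1)[0];b=ray(f2,p2)[0];a/=np.linalg.norm(a);b/=np.linalg.norm(b)
    s=np.linalg.lstsq(np.c_[a,-b],f2["xyz"]-f1["xyz"],rcond=None)[0]
    P=f1["xyz"]+a*s[0];Q=f2["xyz"]+b*s[1];return (P+Q)/2,np.linalg.norm(P-Q)
def mask(f,lo,hi):
    return cv2.inRange(cv2.cvtColor(f["image"],cv2.COLOR_BGR2HSV),lo,hi)
def big(m,box=None):
    if box: 
        z=np.zeros_like(m);x0,y0,x1,y1=box;z[y0:y1,x0:x1]=m[y0:y1,x0:x1];m=z
    return max(cv2.findContours(m,0,cv2.CHAIN_APPROX_NONE)[0],key=cv2.contourArea)
E
python3 - <<'E'
from h import *
t=grab("top");s=grab("side")
m=mask(t,(8,50,120),(25,255,255));c=big(m,(300,190,380,225))
b=cv2.boxPoints(cv2.minAreaRect(c));print(b)
for z in(26,13):
    P=plane(t,b,z);print(P.round(1),P.mean(0).round(1),[np.linalg.norm(P[i]-P[i-1]).round(1) for i in range(4)])
cv2.imwrite("pics/a.png",np.vstack([cv2.resize(t["image"][130:230,70:210],None,fx=5,fy=5,interpolation=2)]))
cv2.imwrite("pics/b.png",cv2.resize(s["image"][215:384,180:270],None,fx=3.5,fy=3.5,interpolation=2))
cv2.imwrite("pics/c.png",np.hstack([cv2.resize(t["image"][185:235,295:385],None,fx=4,fy=4,interpolation=2),cv2.resize(s["image"][155:205,240:330],None,fx=4,fy=4,interpolation=2)]))
E
```

```text
[[305.8176  214.37057]
 [307.17056 196.78235]
 [368.7294  201.51764]
 [367.37643 219.10587]]
[[ 486.6 -218.8   26. ]
 [ 539.3 -222.9   26. ]
 [ 527.3 -405.8   26. ]
 [ 474.9 -400.7   26. ]] [ 507. -312.   26.] [np.float64(182.3), np.float64(52.8), np.float64(183.3), np.float64(52.7)]
[[ 487.7 -220.1   13. ]
 [ 540.9 -224.2   13. ]
 [ 528.9 -409.1   13. ]
 [ 475.9 -403.9   13. ]] [ 508.3 -314.3   13. ] [np.float64(184.2), np.float64(53.4), np.float64(185.3), np.float64(53.3)]
```

View pics/a.png

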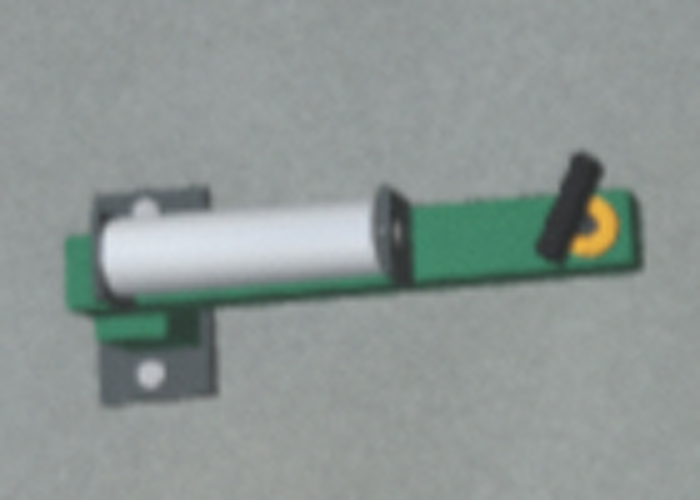

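View pics/b.png

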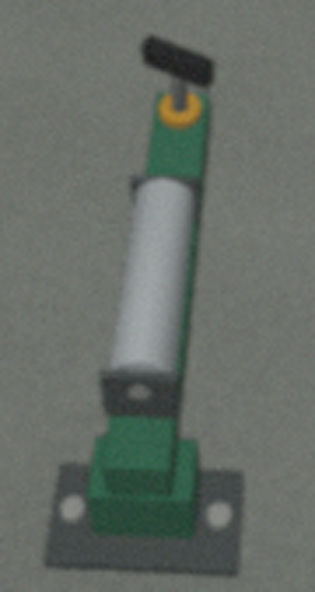

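View pics/c.png

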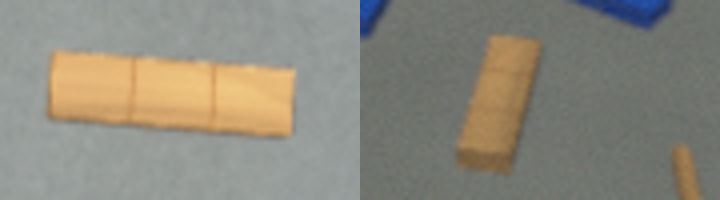

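Crop confirms the pale wood block with two glue lines (top 308–368, 197–219). The handle bar is slightly rotated clockwise. Next I measure the support axis and handle.

```bash
python3 - <<'E'
from h import *
t=grab("top");s=grab("side")
# beam top: green brighter pixels in open part between roller and end
m=mask(t,(65,80,90),(90,255,255)); box=(152,160,205,190)
c=big(m,box);mr=cv2.minAreaRect(c);b=cv2.boxPoints(mr);print("green",b.round(1).tolist())
P=plane(t,b,100);print(P.round(1),[np.linalg.norm(P[i]-P[i-1]).round(1) for i in range(4)])
# top/bottom edge fit
xs=np.arange(155,176);ok=m[155:195]
top=[155+np.where(ok[:,x])[0].min() for x in xs];bot=[155+np.where(ok[:,x])[0].max() for x in xs]
for e in(top,bot):
    k=np.polyfit(xs,e,1); q=plane(t,[[155,np.polyval(k,155)],[196,np.polyval(k,196)]],100);d=q[0]-q[1];print("edge",q.round(1).tolist(),np.arctan2(d[1],d[0]))
# handle
for n,f,box in(("t",t,(172,155,196,188)),("s",s,(212,218,250,245))):
    g=cv2.cvtColor(f["image"],cv2.COLOR_BGR2HSV)[...,2]; mm=cv2.inRange(g,0,55)
    if n=="t": mm=cv2.bitwise_and(mm,255-mask(f,(60,70,0),(95,255,255)))
    c=big(mm,box);M=cv2.minAreaRect(c);b=cv2.boxPoints(M);print(n,M);globals()["H"+n]=M[0];globals()["B"+n]=b
    y=mask(f,(15,120,120),(30,255,255));cc=big(y,(170,150,205,190) if n=="t" else (215,230,250,260));print("collar",cv2.minEnclosingCircle(cc),cv2.boundingRect(cc))
print(tri(t,Ht,s,Hs)); print(Bt)
v=t["image"].copy();
for z in(160,170):
  Q=plane(t,Bt,z);print(Q.round(1).tolist(),Q.mean(0))
E
```

```text
green [[151.10000610351562, 171.1999969482422], [179.89999389648438, 168.8000030517578], [181.10000610351562, 183.6999969482422], [152.3000030517578, 186.10000610351562]]
[[597.6 227.5 100. ]
 [605.5 145.7 100. ]
 [562.7 140.5 100. ]
 [554.9 221.8 100. ]] [np.float64(43.1), np.float64(82.1), np.float64(43.1), np.float64(81.7)]
edge [[597.5, 216.3, 100.0], [607.3, 100.0, 100.0]] 1.6549046233813034
edge [[557.3, 214.4, 100.0], [567.1, 98.6, 100.0]] 1.6549543831234406
t ((183.8875732421875, 171.8698272705078), (4.769230842590332, 19.846155166625977), 22.61986541748047)
collar ((187.5, 175.0), 5.590270042419434) (184, 170, 10, 11)
s ((230.27587890625, 232.3103485107422), (20.42648696899414, 7.427813529968262), 21.801410675048828)
collar ((231.0, 245.5), 5.590270042419434) (226, 242, 11, 9)
(array([585.94639408, 122.61251104, 157.35344658]), np.float64(0.007419643702787589))
[[177.86981 180.11243]
 [185.50296 161.79291]
 [189.90533 163.62723]
 [182.27219 181.94675]]
[[562.8, 137.4, 160.0], [613.1, 118.8, 160.0], [608.2, 106.7, 160.0], [558.0, 125.4, 160.0]] [585.52134399 122.05983517 160.        ]
[[561.1, 135.3, 170.0], [611.0, 116.8, 170.0], [606.1, 104.8, 170.0], [556.3, 123.4, 170.0]] [583.64974931 120.06692672 170.        ]
```

```bash
cat >> h.py <<'E'
def plan(goal,yaw,n,start=None):
    "identical row repeated n times from measured pose to goal (mm), tool straight down at yaw"
    S=r.sense(); p=np.array(start[0] if start else S["eef_pos"],float); R0=Ro.from_euler("xyz",start[1] if start else S["tcp_rot"])
    R1=Ro.from_euler("xyz",[np.pi,0,yaw]); w=(R0.inv()*R1).as_rotvec()
    d=R0.inv().apply(np.array(goal,float)-p)
    A=sum(Ro.from_rotvec(w*k/n).as_matrix() for k in range(n))
    t=np.linalg.solve(A,d)/1000
    print(n,"rows of",[round(float(v),4) for v in t],[round(float(v),4) for v in w/n],"dist",np.linalg.norm(d).round(1))
def st():
    S=r.sense();print(round(S["clock"],2),S["eef_pos"].round(1),S["tcp_rot"].round(4),S["contact_force"].round(1),round(float(S["opening"]),3),S["qpos"].round(2))
E
python3 - <<'E'
from h import *
st();plan([502.4,-381.9,70],-0.066,13);plan([502.4,-381.9,70],-0.066,16)
E
```

```text
0.35 [ 179.2 -598.6  203.2] [ 3.1416e+00  4.0000e-04 -1.2800e+00] [-0.9 -0.2 -0.6] 1.001 [-1.28  0.35  1.63 -0.    1.16 -0.  ]
13 rows of [0.0082, -0.0308, 0.0102] [-0.0, 0.0, -0.0934] dist 411.3
16 rows of [0.0069, -0.0249, 0.0083] [-0.0, 0.0, -0.0759] dist 411.3
```

arm_command([
  [0.0069,-0.0249,0.0083,0,0,-0.0759],
  [0.0069,-0.0249,0.0083,0,0,-0.0759],
  [0.0069,-0.0249,0.0083,0,0,-0.0759],
  [0.0069,-0.0249,0.0083,0,0,-0.0759],
  [0.0069,-0.0249,0.0083,0,0,-0.0759],
  [0.0069,-0.0249,0.0083,0,0,-0.0759],
  [0.0069,-0.0249,0.0083,0,0,-0.0759],
  [0.0069,-0.0249,0.0083,0,0,-0.0759],
  [0.0069,-0.0249,0.0083,0,0,-0.0759],
  [0.0069,-0.0249,0.0083,0,0,-0.0759],
  [0.0069,-0.0249,0.0083,0,0,-0.0759],
  [0.0069,-0.0249,0.0083,0,0,-0.0759],
  [0.0069,-0.0249,0.0083,0,0,-0.0759],
  [0.0069,-0.0249,0.0083,0,0,-0.0759],
  [0.0069,-0.0249,0.0083,0,0,-0.0759],
  [0.0069,-0.0249,0.0083,0,0,-0.0759],
  [0,0,0,0,0,0],
  [0,0,0,0,0,0],
], fingers=0.0854, squeeze=50)

```text
clock: 1.85
eef_pos: [502.4, -381.3, 70.1]
tcp_rot: [-3.141, 0.001, -0.064]
contact_force: [-0.5, -1.0, 0.3]
opening: 1.004
```

```bash
python3 - <<'E'
from h import *
st();plan([502.4,-381.9,3],-0.066,5)
w=grab("wrist","w1")
E
```

```text
1.85 [ 502.4 -381.3   70.1] [-3.1409e+00  1.1000e-03 -6.3900e-02] [-0.5 -1.   0.3] 1.004 [-0.65  0.51  1.72 -0.    0.91 -0.59]
5 rows of [0.0, 0.0001, 0.0134] [-0.0001, 0.0002, 0.0004] dist 67.1
```

View pics/w1.png

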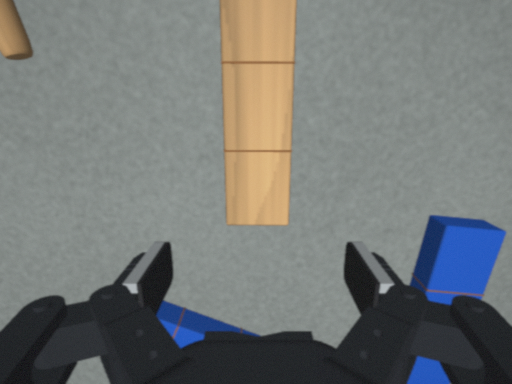

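The wrist view shows the block centred between the fingers (end edge at row 224), with blue decoys at (200,325) and (455,260). I'll check clearance.

```bash
python3 - <<'E'
from h import *
w=grab("wrist");print(plane(w,[[227,224],[289,224],[222,62],[294,62]],26).round(1))
t=grab("top")
for box in((360,140,440,178),(385,195,440,268)):
    c=big(mask(t,(105,120,60),(130,255,255)),box);print(plane(t,cv2.boxPoints(cv2.minAreaRect(c)),13).round(0)[:,:2].tolist())
E
```

```text
[[ 476.4 -397.8   26. ]
 [ 525.4 -401.    26. ]
 [ 484.4 -279.8   26. ]
 [ 533.  -283.    26. ]]
[[651.0, -410.0], [704.0, -419.0], [674.0, -604.0], [622.0, -593.0]]
[[452.0, -509.0], [486.0, -526.0], [478.0, -543.0], [444.0, -525.0]]
```

arm_command([
  [0,0,0.0134,0,0,0],
  [0,0,0.0134,0,0,0],
  [0,0,0.0134,0,0,0],
  [0,0,0.0134,0,0,0],
  [0,0,0.0134,0,0,0],
  [0,0,0,0,0,0],
  [0,0,0,0,0,0],
])

```text
clock: 2.58
eef_pos: [501.3, -382.1, 2.1]
tcp_rot: [-3.14, 0.002, -0.066]
contact_force: [-0.0, -0.8, 0.3]
opening: 1.0
```

arm_command([
  [0,0,0,0,0,0],
  [0,0,0,0,0,0],
  [0,0,0,0,0,0],
  [0,0,0,0,0,0],
  [0,0,0,0,0,0],
  [0,0,0,0,0,0],
  [0,0,0,0,0,0],
  [0,0,0,0,0,0],
  [0,0,0,0,0,0],
  [0,0,0,0,0,0],
], fingers=0, squeeze=50)

```text
clock: 3.42
eef_pos: [502.1, -382.7, 3.6]
tcp_rot: [-3.142, -0.0, -0.066]
contact_force: [-0.4, 0.8, 0.6]
opening: 0.003
```

```bash
python3 - <<'E'
from h import *
st();w=grab("wrist","w2")
E
```

```text
3.42 [ 502.1 -382.7    3.6] [-3.1416 -0.     -0.0657] [-0.4  0.8  0.6] 0.003 [-0.65  0.6   1.75  0.    0.79 -0.59]
```

View pics/w2.png

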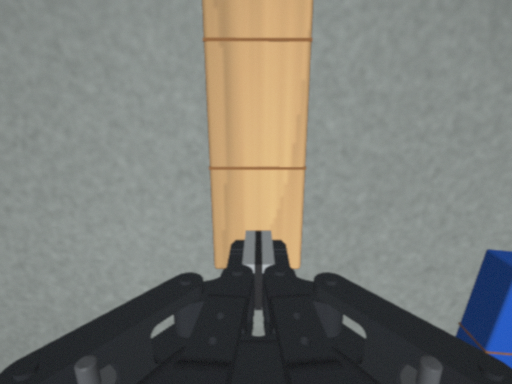

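The gripper shut completely (opening 0.003) without catching the block. The block end is still visible at row 268, so I'll check the geometry.

```bash
python3 - <<'E'
from h import *
w=grab("wrist");S=r.sense();R=Ro.from_euler("xyz",S["tcp_rot"])
print(plane(w,[[215,268],[300,268],[209,168],[305,168],[204,39],[312,39]],26).round(1), w["xyz"],w["orientation"])
for d in(0,-19):print(proj(w,S["eef_pos"]+R.apply([0,0,d])))
print(proj(w,[[502,-382,4],[502,-382,26]]))
t=grab("top","t2");s=grab("side","s2")
cv2.imwrite("pics/d.png",np.hstack([cv2.resize(t["image"][160:270,300:460],None,fx=2.4,fy=2.4),cv2.resize(s["image"][90:200,220:380],None,fx=2.4,fy=2.4)]))
E
```

```text
[[ 476.2 -396.6   26. ]
 [ 524.7 -399.8   26. ]
 [ 479.5 -338.4   26. ]
 [ 528.7 -341.6   26. ]
 [ 484.  -278.7   26. ]
 [ 533.1 -281.9   26. ]] [ 506.7503248  -308.55939425  173.48454012] [ 2.85030210e+00  3.97281919e-04 -6.61197075e-02]
[[258.52344873 226.98737004]]
[[258.57004661 240.48963698]]
[[258.26959496 226.32261898]
 [258.29101547 242.20467231]]
```

View pics/d.png

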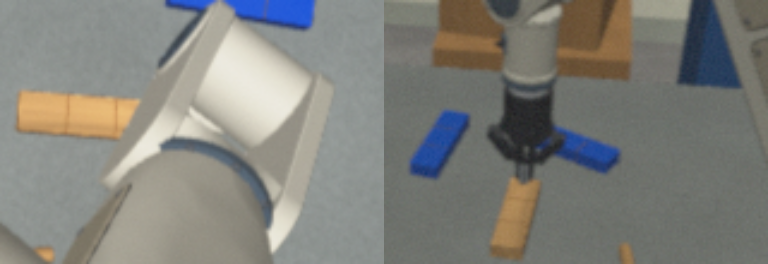

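```bash
python3 - <<'E'
from h import *
s=grab("side","s3");t=grab("top")
print("side tcp",proj(s,[[502,-382.5,3.6],[502,-382.5,22],[502,-382.5,50]]).round(1).tolist(),"block end corners top",proj(s,[[476,-397,26],[525,-400,26],[539,-223,26],[487,-220,26],[487,-220,0]]).round(1).tolist())
cv2.imwrite("pics/e.png",cv2.resize(s["image"][110:210,230:330],None,fx=6,fy=6,interpolation=2))
E
```

```text
side tcp [[277.2, 171.4], [277.4, 167.6], [277.7, 161.8]] block end corners top [[284.4, 165.3], [272.1, 163.8], [262.9, 191.5], [277.1, 193.4], [276.8, 198.9]]
```

View pics/e.png

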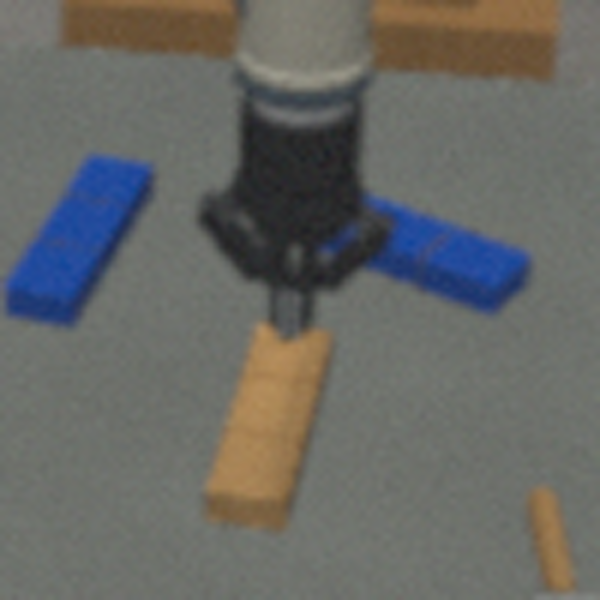

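```bash
python3 - <<'E'
from h import *
w=grab("wrist");S=r.sense();R=Ro.from_euler("xyz",S["tcp_rot"])
for x in(-42.7,42.7):
  for z in(-40,-26,-13,0):
    print(x,z,proj(w,S["eef_pos"]+R.apply([[x,-11,z],[x,11,z]])).round(1).tolist())
for z in(-40,-23,-13,0): print(z,proj(w,S["eef_pos"]+R.apply([[-7,-11,z],[7,-11,z],[-7,11,z]])).round(1).tolist())
cv2.imwrite("pics/g.png",np.hstack([cv2.resize(cv2.imread("pics/wrist0.png")[220:384,60:200],None,fx=2.7,fy=2.7),cv2.resize(w["image"][200:384,190:330],None,fx=2.7,fy=2.4066)]))
E
```

```text
-42.7 -40 [[171.1, 239.3], [174.8, 278.6]]
-42.7 -26 [[178.6, 227.6], [181.7, 264.2]]
-42.7 -13 [[184.4, 218.5], [187.1, 252.8]]
-42.7 0 [[189.5, 210.6], [191.8, 242.9]]
42.7 -40 [[346.1, 239.2], [342.4, 278.5]]
42.7 -26 [[338.5, 227.6], [335.4, 264.1]]
42.7 -13 [[332.6, 218.4], [329.9, 252.7]]
42.7 0 [[327.5, 210.6], [325.1, 242.8]]
-40 [[244.2, 239.2], [272.9, 239.2], [244.9, 278.6]]
-23 [[245.7, 225.4], [271.4, 225.4], [246.2, 261.4]]
-13 [[246.4, 218.5], [270.7, 218.5], [246.8, 252.7]]
0 [[247.2, 210.6], [269.8, 210.6], [247.6, 242.8]]
```

View pics/g.png

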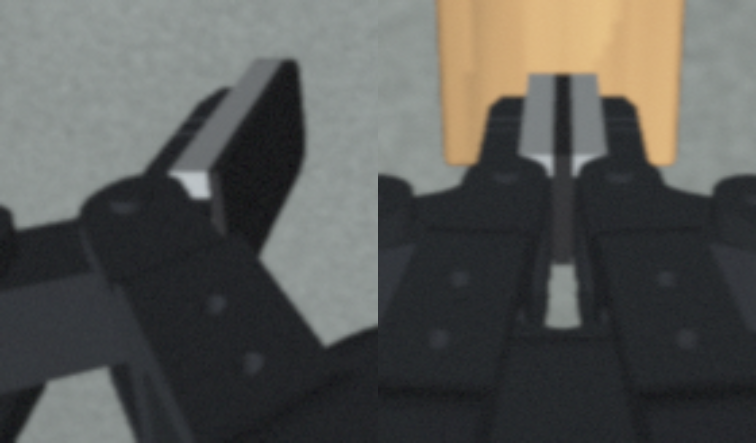

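```bash
python3 - <<'E'
from h import *
w=grab("wrist");s=grab("side");S=r.sense()
print(S["eef_pos"],tri(w,[258.3,230.5],s,[278.2,166.2]),tri(w,[258.3,230.5],s,[278.2,165.8]))
E
```

```text
[ 502.13470143 -382.65574781    3.56878276] (array([ 500.57365363, -370.04261038,   37.74981953]), np.float64(4.5332301508375705)) (array([ 500.61117655, -368.80433526,   40.51627806]), np.float64(4.619461806522381))
```

Both views agree that the visible fingertips end about 28 mm short of the reported TCP: at z≈30 when it reads 3.6, and the wrist view shows the same offset when open. So the fingers closed above the block. I'll reopen and descend in small steps, watching the force.

arm_command([
  [0,0,0,0,0,0],
  [0,0,0,0,0,0],
  [0,0,0,0,0,0],
  [0,0,0,0,0,0],
  [0,0,0,0,0,0],
  [0,0,0,0,0,0],
  [0,0,0,0,0,0],
  [0,0,0,0,0,0],
], fingers=0.0854)

```text
clock: 4.53
eef_pos: [502.1, -382.7, 3.6]
tcp_rot: [-3.142, 0.0, -0.066]
contact_force: [-0.1, -0.9, -0.8]
opening: 0.998
```

arm_command([
  [0,0,0.005,0,0,0],
  [0,0,0.005,0,0,0],
  [0,0,0.003,0,0,0],
  [0,0,0,0,0,0],
])

```text
clock: 4.87
eef_pos: [501.5, -382.2, -10.6]
tcp_rot: [-3.141, 0.001, -0.066]
contact_force: [0.6, 0.2, 0.0]
opening: 0.999
```

arm_command([
  [0,0,0.003,0,0,0],
  [0,0,0.003,0,0,0],
  [0,0,0.003,0,0,0],
  [0,0,0,0,0,0],
])

```text
clock: 5.2
eef_pos: [501.8, -382.4, -19.1]
tcp_rot: [-3.141, 0.001, -0.066]
contact_force: [0.2, -0.2, 0.1]
opening: 0.998
```

```bash
python3 - <<'E'
from h import *
st();s=grab("side");w=grab("wrist")
cv2.imwrite("pics/i.png",np.hstack([cv2.resize(s["image"][120:190,240:320],(457,400)),cv2.resize(w["image"][200:340,100:220],(343,400))]))
E
```

```text
5.2 [ 501.8 -382.4  -19.1] [-3.1411e+00  8.0000e-04 -6.5700e-02] [ 0.2 -0.2  0.1] 0.998 [-0.65  0.63  1.76  0.    0.75 -0.59]
```

View pics/i.png

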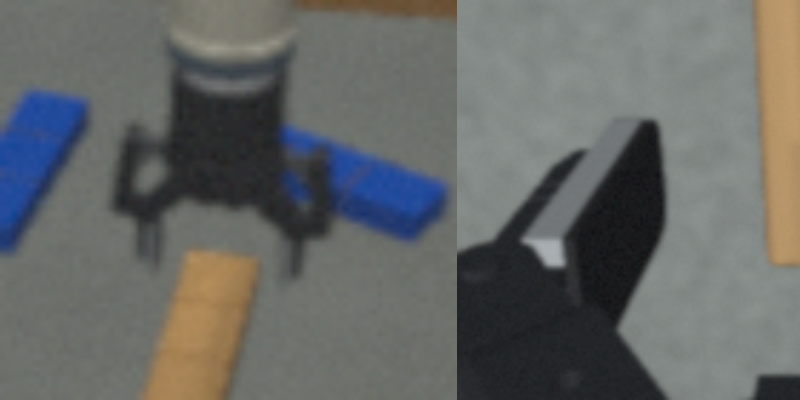

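TCP reads -19 with no contact, which confirms the offset. I'll go 7 mm lower, then close.

arm_command([
  [0,0,0.003,0,0,0],
  [0,0,0.003,0,0,0],
  [0,0,0.001,0,0,0],
  [0,0,0,0,0,0],
])

```text
clock: 5.63
eef_pos: [501.9, -382.5, -25.9]
tcp_rot: [-3.141, 0.001, -0.066]
contact_force: [-0.0, -0.1, 0.3]
opening: 1.0
```

arm_command([
  [0,0,0,0,0,0],
  [0,0,0,0,0,0],
  [0,0,0,0,0,0],
  [0,0,0,0,0,0],
  [0,0,0,0,0,0],
  [0,0,0,0,0,0],
  [0,0,0,0,0,0],
  [0,0,0,0,0,0],
], fingers=0, squeeze=50)

```text
clock: 6.3
eef_pos: [502.4, -382.8, -25.1]
tcp_rot: [3.141, -0.0, -0.066]
contact_force: [-0.6, 0.5, 5.7]
opening: 0.574
```

```bash
python3 - <<'E'
from h import *
st();s=grab("side");w=grab("wrist")
cv2.imwrite("pics/j.png",np.hstack([cv2.resize(s["image"][120:190,240:320],(457,400)),cv2.resize(w["image"][200:340,160:330],(343,400))]))
E
```

```text
6.3 [ 502.4 -382.8  -25.1] [ 3.1413e+00 -4.0000e-04 -6.5600e-02] [-0.6  0.5  5.7] 0.574 [-0.65  0.64  1.76 -0.    0.74 -0.59]
```

View pics/j.png

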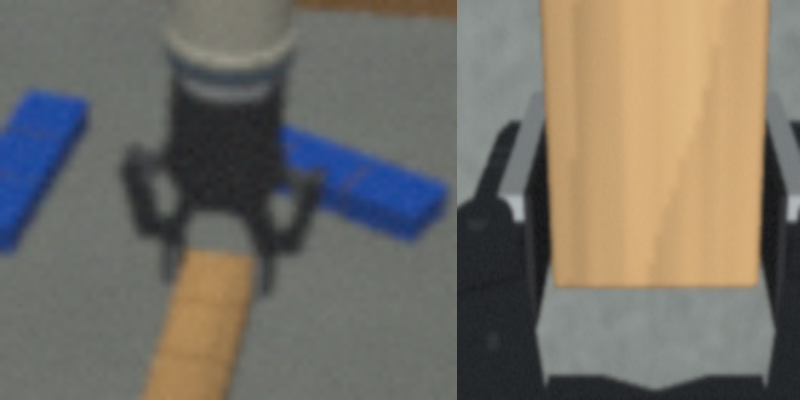

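Opening 0.574 (49 mm) with pads on both sides shows the block is gripped. Next: lift 30 mm and carry it to in front of the support.

arm_command([
  [0,0,-0.005,0,0,0],
  [0,0,-0.01,0,0,0],
  [0,0,-0.01,0,0,0],
  [0,0,-0.005,0,0,0],
  [0,0,0,0,0,0],
])

```text
clock: 6.82
eef_pos: [503.1, -383.4, 6.5]
tcp_rot: [3.14, -0.002, -0.066]
contact_force: [0.5, 0.2, -1.7]
opening: 0.576
```

```bash
python3 - <<'E'
from h import *
st();plan([605,-114,5],0.084,13)
s=grab("side");cv2.imwrite("pics/k.png",cv2.resize(s["image"][110:210,230:330],None,fx=5,fy=5))
E
```

```text
6.82 [ 503.1 -383.4    6.5] [ 3.14e+00 -2.30e-03 -6.56e-02] [ 0.5  0.2 -1.7] 0.576 [-0.65  0.6   1.75  0.    0.79 -0.59]
13 rows of [0.0079, -0.0207, 0.0001] [0.0001, -0.0002, -0.0115] dist 288.1
```

View pics/k.png

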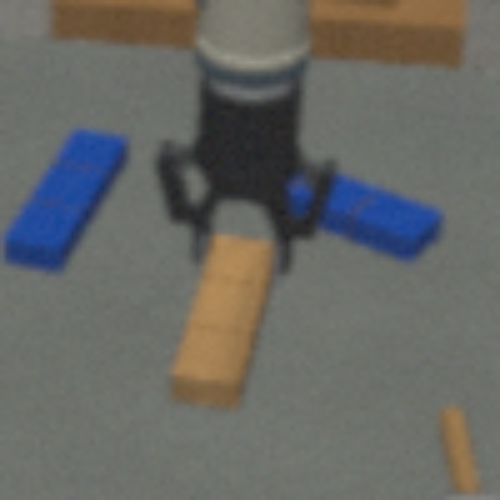

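arm_command([
  [0.0079,-0.0207,0,0,0,-0.0115],
  [0.0079,-0.0207,0,0,0,-0.0115],
  [0.0079,-0.0207,0,0,0,-0.0115],
  [0.0079,-0.0207,0,0,0,-0.0115],
  [0.0079,-0.0207,0,0,0,-0.0115],
  [0.0079,-0.0207,0,0,0,-0.0115],
  [0.0079,-0.0207,0,0,0,-0.0115],
  [0.0079,-0.0207,0,0,0,-0.0115],
  [0.0079,-0.0207,0,0,0,-0.0115],
  [0.0079,-0.0207,0,0,0,-0.0115],
  [0.0079,-0.0207,0,0,0,-0.0115],
  [0.0079,-0.0207,0,0,0,-0.0115],
  [0.0079,-0.0207,0,0,0,-0.0115],
  [0,0,0,0,0,0],
  [0,0,0,0,0,0],
  [0,0,0,0,0,0],
])

```text
clock: 8.2
eef_pos: [603.5, -113.7, 4.4]
tcp_rot: [3.141, 0.001, 0.084]
contact_force: [-0.5, -0.1, -1.4]
opening: 0.576
```

```bash
python3 - <<'E'
from h import *
st()
s=grab("side","s4");w=grab("wrist","w4");t=grab("top","t4")
c=big(mask(t,(8,50,120),(25,255,255)),(200,140,275,200));print(cv2.minAreaRect(c),plane(t,cv2.boxPoints(cv2.minAreaRect(c)),56).round(1).tolist())
E
```

```text
8.2 [ 603.5 -113.7    4.4] [3.1415e+00 6.0000e-04 8.4200e-02] [-0.5 -0.1 -1.4] 0.576 [-0.19  0.58  1.79 -0.    0.77 -0.27]
((224.5, 177.0), (18.0, 15.0), 90.0) [[617.6, 45.5, 56.0], [618.1, 1.3, 56.0], [564.5, 0.0, 56.0], [564.0, 44.0, 56.0]]
```

View pics/w4.png

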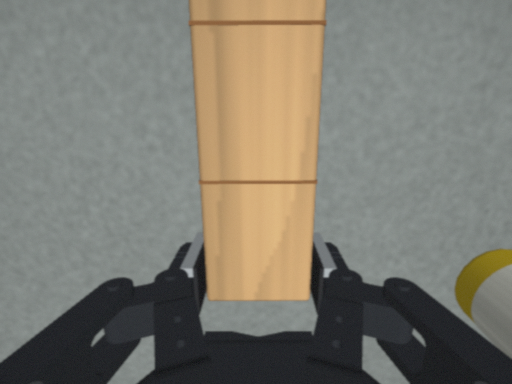

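View pics/s4.png

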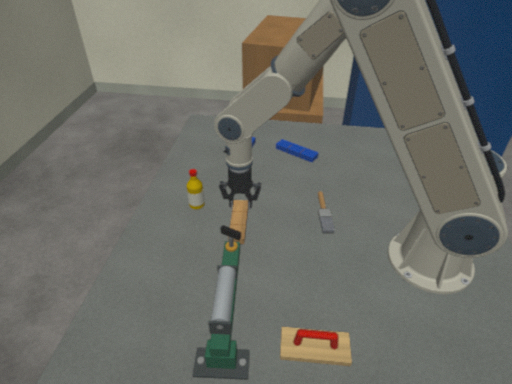

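View pics/t4.png

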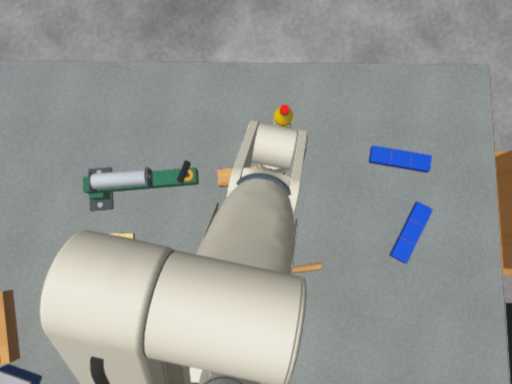

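The block is level in the grip and lined up with the beam (its front end is at top-view (217,177)). I'll lower it to about 4 mm lift, then slide it in along the tool's −y.

arm_command([
  [0.0005,0,0.007,0,0,0],
  [0.0005,0,0.008,0,0,0],
  [0.0005,0,0.007,0,0,0],
  [0,0,0.003,0,0,0],
  [0,0,0,0,0,0],
  [0,0,0,0,0,0],
])

```text
clock: 8.85
eef_pos: [605.0, -113.3, -20.9]
tcp_rot: [-3.141, 0.001, 0.084]
contact_force: [-0.6, 0.2, -0.7]
opening: 0.576
```

```bash
python3 - <<'E'
from h import *
st();s=grab("side");cv2.imwrite("pics/l.png",cv2.resize(s["image"][170:270,200:290],None,fx=6,fy=6,interpolation=2))
plan([595.8,-4.1,-22],0.084,11)
E
```

```text
8.85 [ 605.  -113.3  -20.9] [-3.1413e+00  8.0000e-04  8.3800e-02] [-0.6  0.2 -0.7] 0.576 [-0.19  0.62  1.79  0.    0.73 -0.27]
11 rows of [-0.0, -0.01, 0.0001] [-0.0, 0.0, -0.0] dist 109.7
```

View pics/l.png

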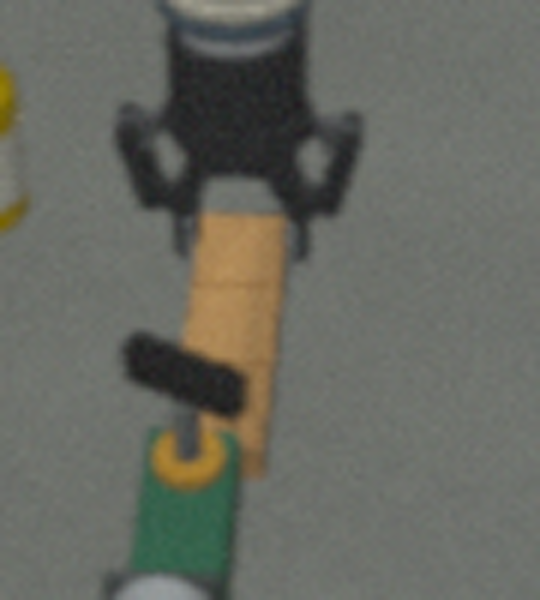

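Clear to go in. First 70 mm, then a check.

arm_command([
  [0,-0.01,0,0,0,0],
  [0,-0.01,0,0,0,0],
  [0,-0.01,0,0,0,0],
  [0,-0.01,0,0,0,0],
  [0,-0.01,0,0,0,0],
  [0,-0.01,0,0,0,0],
  [0,-0.01,0,0,0,0],
  [0,0,0,0,0,0],
])

```text
clock: 9.57
eef_pos: [599.1, -41.5, -20.4]
tcp_rot: [-3.141, 0.0, 0.085]
contact_force: [0.1, -0.1, -1.2]
opening: 0.577
```

arm_command([
  [0,-0.01,0,0,0,0],
  [0,-0.01,0,0,0,0],
  [0,-0.01,0,0,0,0],
  [0,-0.01,0,0,0,0],
  [0,0,0,0,0,0],
  [0,0,0,0,0,0],
])

```text
clock: 10.07
eef_pos: [596.1, -3.1, -20.4]
tcp_rot: [3.142, 0.0, 0.085]
contact_force: [-0.5, -0.4, -1.9]
opening: 0.578
```

```bash
python3 - <<'E'
from h import *
st();s=grab("side");w=grab("wrist");t=grab("top")
cv2.imwrite("pics/m.png",np.hstack([cv2.resize(s["image"][170:270,200:290],(360,400),interpolation=2),cv2.resize(w["image"],(440,400))]))
E
```

```text
10.07 [596.1  -3.1 -20.4] [3.1415 0.     0.0851] [-0.5 -0.4 -1.9] 0.578 [-0.01  0.6   1.84 -0.    0.71 -0.09]
```

View pics/m.png

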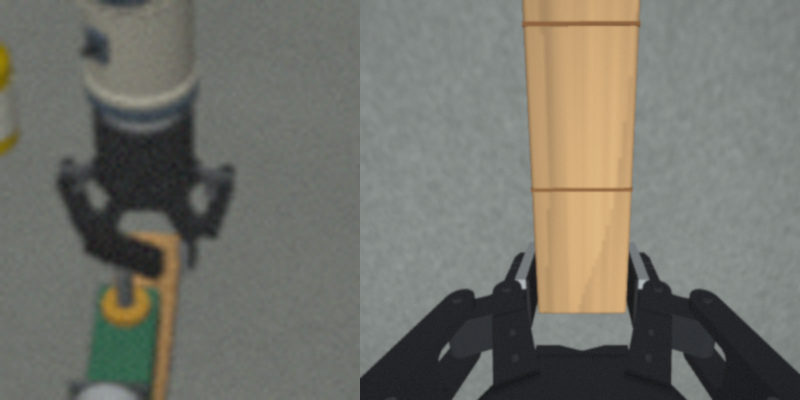

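arm_command([
  [0,0,0.002,0,0,0],
  [0,0,0.0015,0,0,0],
  [0,0,0.001,0,0,0],
  [0,0,0,0,0,0],
  [0,0,0,0,0,0],
])

```text
clock: 10.63
eef_pos: [596.1, -3.9, -25.0]
tcp_rot: [3.142, 0.0, 0.084]
contact_force: [0.8, -0.1, -0.7]
opening: 0.576
```

```bash
python3 - <<'E'
from h import *
st()
t=grab("top","t5")
cv2.imwrite("pics/n.png",cv2.resize(t["image"][140:220,130:270],None,fx=5,fy=5,interpolation=2))
E
```

```text
10.63 [596.1  -3.9 -25. ] [3.1416e+00 1.0000e-04 8.3700e-02] [ 0.8 -0.1 -0.7] 0.576 [-0.01  0.6   1.84 -0.    0.7  -0.09]
```

View pics/n.png

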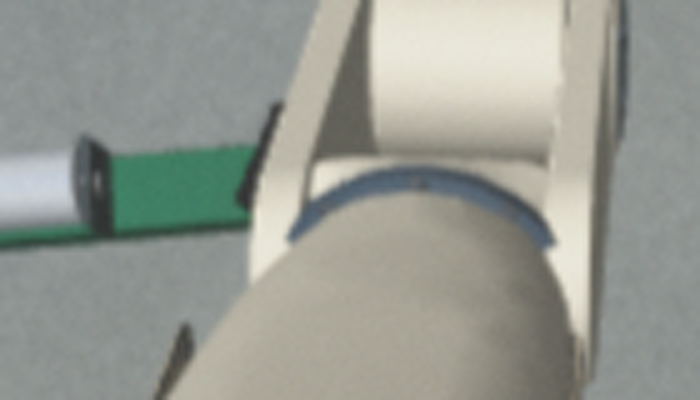

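arm_command([
  [0,0,0.001,0,0,0],
  [0,0,0,0,0,0],
  [0,0,0,0,0,0],
])

```text
clock: 10.93
eef_pos: [596.2, -3.9, -25.1]
tcp_rot: [3.141, -0.0, 0.084]
contact_force: [-3.5, -1.0, 9.7]
opening: 0.571
```

arm_command([
  [0,0,0,0,0,0],
  [0,0,0,0,0,0],
  [0,0,0,0,0,0],
  [0,0,0,0,0,0],
  [0,0,0,0,0,0],
  [0,0,-0.01,0,0,0],
  [0,0,-0.03,0,0,0],
  [0,0,-0.03,0,0,0],
  [0,0,-0.03,0,0,0],
  [0,0,-0.03,0,0,0],
  [0,0,-0.03,0,0,0],
  [0,0,-0.03,0,0,0],
  [0,0,-0.03,0,0,0],
  [0,0,0,0,0,0],
], fingers=0.0854)

```text
clock: 12.1
eef_pos: [599.5, -3.8, 201.2]
tcp_rot: [3.141, -0.01, 0.084]
contact_force: [1.6, 0.0, 0.4]
opening: 0.998
```

```bash
python3 - <<'E'
from h import *
st()
t=grab("top");s=grab("side");w=grab("wrist")
cv2.imwrite("pics/o.png",np.vstack([np.hstack([cv2.resize(t["image"][140:220,130:240],(400,290),interpolation=2),cv2.resize(s["image"][190:290,190:290],(400,290),interpolation=2)]),cv2.resize(w["image"],(800,300))]))
E
```

```text
12.1 [599.5  -3.8 201.2] [ 3.1407 -0.0097  0.0839] [1.6 0.  0.4] 0.998 [-0.01  0.31  1.7   0.    1.12 -0.09]
```

View pics/o.png

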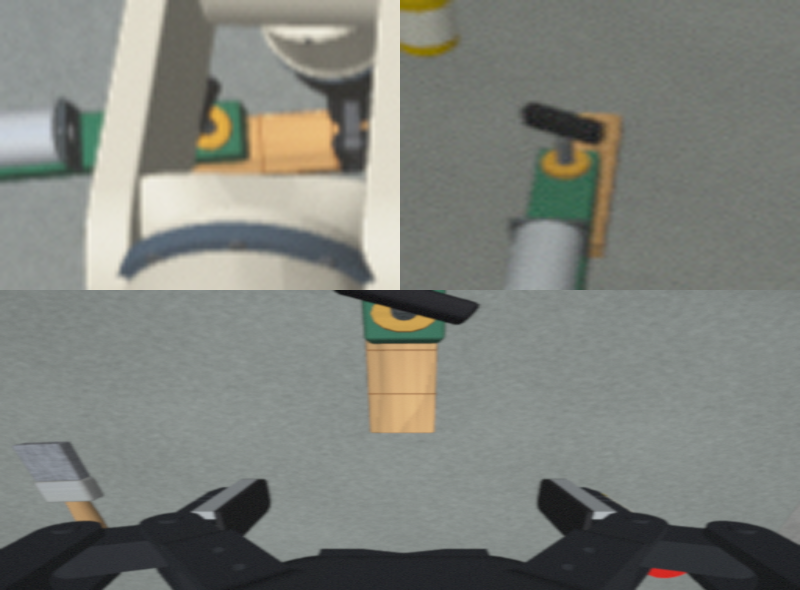

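The block sits under the beam, released, with about 60–90 mm sticking out past the beam end. I'll measure its offset from the screw axis in the wrist view.

```bash
python3 - <<'E'
from h import *
w=grab("wrist","w6")
cv2.imwrite("pics/p.png",cv2.resize(w["image"][0:150,200:330],None,fx=4,fy=4,interpolation=2))
m=mask(w,(8,50,120),(22,200,255));c=big(m,(200,38,320,150))
b=cv2.boxPoints(cv2.minAreaRect(c));print("block",plane(w,b,26).round(1).tolist())
u=np.array([-0.084,0.9965])
for nm,lo,hi,rows,z in(("blk",(8,50,120),(22,200,255),(45,60,75,85),26),("beam",(65,80,60),(90,255,255),(28,30),100)):
  mm=mask(w,lo,hi)
  for y in rows:
    x=np.where(mm[y,200:320])[0]+200; q=plane(w,[[x.min()-.5,y],[x.max()+.5,y]],z);c=q.mean(0)
    print(nm,y,x.min(),x.max(),q.round(1).tolist(),"lat",((c[0]-585.3)*u[1]-(c[1]-121)*u[0]).round(1))
print(c)
E
```

```text
block [[567.2, 18.2, 26.0], [561.7, 108.0, 26.0], [610.8, 112.1, 26.0], [620.3, 22.7, 26.0]]
blk 45 245 275 [[570.5, 128.2, 26.0], [602.9, 130.9, 26.0]] lat 2.1Traceback (most recent call last):
  File "<stdin>", line 10, in <module>
    return umr_minimum(a, axis, None, out, keepdims, initial, where)
ValueError: zero-size array to reduction operation minimum which has no identity
```

View pics/p.png

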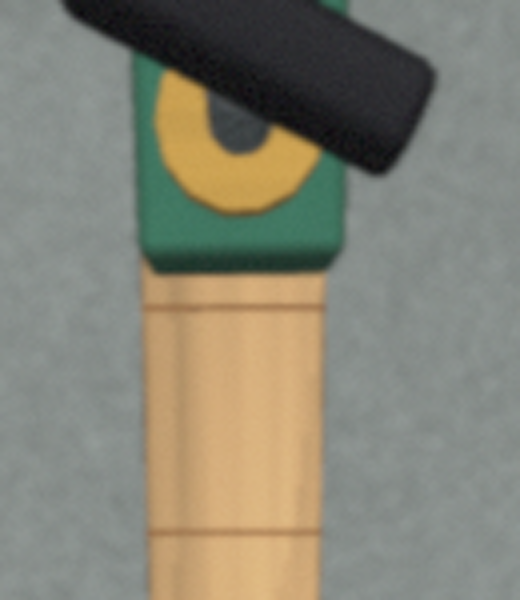

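```bash
python3 - <<'E'
from h import *
w=grab("wrist");u=np.array([-0.084,0.9965])
def L(n,p,z):
    q=plane(w,p,z);
    for k in q: d=k[:2]-[585.3,121];print(n,k[:2].round(1),"along",(d@u).round(1),"lat",(d[0]*u[1]-d[1]*u[0]).round(1))
L("blk",[[236.75,100],[281,100]],26);L("blkend",[[237,182],[279,182]],26);L("blk80",[[236,80],[281.2,80]],26)
L("glue1",[[258.5,76.5],[258.5,133.2]],26)
L("beam",[[235,50],[285.75,50]],100);L("beamend",[[260,62]],100);L("collar front top",[[260,53.2]],108)
E
```

```text
blk [565.1  72.5] along -46.7 lat -24.3
blk [613.6  76.5] along -46.7 lat 24.5
blkend [571.2 -20.7] along -140.1 lat -26.0
blkend [621.1 -16.5] along -140.1 lat 24.2
blk80 [563.  93.] along -26.0 lat -24.6
blk80 [611.7  97.1] along -26.1 lat 24.3
glue1 [586.9  98.6] along -22.5 lat -0.3
glue1 [591.9  38.6] along -82.7 lat -0.3
beam [566.5 111. ] along -8.4 lat -19.6
beam [608.  114.5] along -8.4 lat 22.1
beamend [587.7 103.7] along -17.5 lat 0.9
collar front top [587.2 109.1] along -12.0 lat 0.9
```

Laterally the block is centred under the screw (±1 mm), and its centre is 50–55 mm short of the screw lengthwise, within the 78 mm limit. Now to the handle.

```bash
python3 - <<'E'
from h import *
st();plan([585.3,122.5,200],1.217,13)
E
```

```text
12.35 [595.1  -3.7 193. ] [-3.1414e+00  2.1000e-03  8.3900e-02] [-0.3  0.5 -0.4] 1.003 [-0.01  0.32  1.71  0.    1.12 -0.09]
13 rows of [0.0052, -0.0089, -0.0005] [-0.0001, 0.0001, -0.0872] dist 126.8
```

arm_command([
  [0.0052,-0.0089,0,0,0,-0.0872],
  [0.0052,-0.0089,0,0,0,-0.0872],
  [0.0052,-0.0089,0,0,0,-0.0872],
  [0.0052,-0.0089,0,0,0,-0.0872],
  [0.0052,-0.0089,0,0,0,-0.0872],
  [0.0052,-0.0089,0,0,0,-0.0872],
  [0.0052,-0.0089,0,0,0,-0.0872],
  [0.0052,-0.0089,0,0,0,-0.0872],
  [0.0052,-0.0089,0,0,0,-0.0872],
  [0.0052,-0.0089,0,0,0,-0.0872],
  [0.0052,-0.0089,0,0,0,-0.0872],
  [0.0052,-0.0089,0,0,0,-0.0872],
  [0.0052,-0.0089,0,0,0,-0.0872],
  [0,0,0,0,0,0],
  [0,0,0,0,0,0],
  [0,0,0,0,0,0],
])

```text
clock: 13.68
eef_pos: [586.1, 122.5, 193.4]
tcp_rot: [-3.141, 0.001, 1.215]
contact_force: [0.2, -0.2, 0.4]
opening: 1.003
```

```bash
python3 - <<'E'
from h import *
st();w=grab("wrist","w7")
E
```

```text
13.68 [586.1 122.5 193.4] [-3.1408e+00  8.0000e-04  1.2148e+00] [ 0.2 -0.2  0.4] 1.003 [ 0.2   0.32  1.7  -0.    1.12 -1.01]
```

View pics/w7.png

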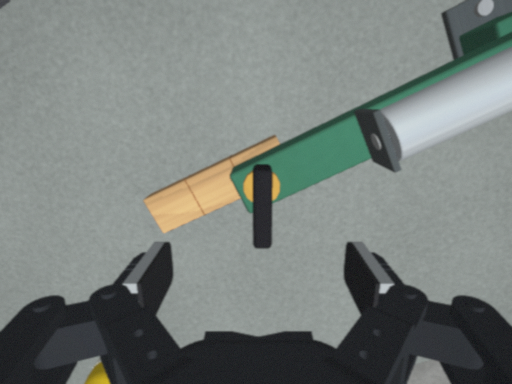

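The wrist view shows the handle bar between the fingers, vertical at columns 253–271, rows 166–248. I'll measure its centre and angle.

```bash
python3 - <<'E'
from h import *
w=grab("wrist");S=r.sense();R=Ro.from_euler("xyz",S["tcp_rot"])
m=cv2.inRange(cv2.cvtColor(w["image"],cv2.COLOR_BGR2HSV)[...,2],0,50);c=big(m,(235,150,290,260));M=cv2.minAreaRect(c);b=cv2.boxPoints(M);print(M)
for z in(171,165):
    P=plane(w,b,z);q=P.mean(0);print(z,P.round(1)[:,:2].tolist(),q.round(1),"tool",R.inv().apply(q-S["eef_pos"]).round(1),[np.linalg.norm(P[i]-P[i-1]).round(1) for i in range(4)])
    d=P[1]-P[0] if np.linalg.norm(P[1]-P[0])>30 else P[2]-P[1];print(np.arctan2(d[1],d[0]))
for y in(180,200,220,240):
    x=np.where(m[y,240:285])[0]+240;print(y,x.min(),x.max())
E
```

```text
((262.0, 205.5), (81.0, 16.0), 90.0)
171 [[553.1, 132.7], [556.8, 142.8], [613.3, 122.5], [609.2, 111.6]] [583.1 127.4 171. ] tool [ 3.7 -4.8 22.7] [np.float64(59.9), np.float64(10.7), np.float64(59.9), np.float64(11.7)]
-0.344532829002644
165 [[554.2, 132.2], [558.1, 142.6], [616.2, 121.7], [612.1, 110.5]] [585.1 126.7 165. ] tool [ 3.8 -2.6 28.7] [np.float64(61.8), np.float64(11.0), np.float64(61.8), np.float64(12.0)]
-0.3445328290026442
180 254 270
200 254 270
220 254 270
240 254 269
```

arm_command([
  [0.0035,-0.003,0.005,0,0,-0.011],
  [0,0,0.02,0,0,0],
  [0,0,0.02,0,0,0],
  [0,0,0.015,0,0,0],
  [0,0,0.01,0,0,0],
  [0,0,0.007,0,0,0],
  [0,0,0,0,0,0],
  [0,0,0,0,0,0],
])

```text
clock: 14.45
eef_pos: [584.7, 127.2, 117.2]
tcp_rot: [-3.142, 0.0, 1.228]
contact_force: [0.7, 0.7, 0.2]
opening: 1.001
```

```bash
python3 - <<'E'
from h import *
st();w=grab("wrist","w8");s=grab("side");cv2.imwrite("pics/q.png",np.hstack([cv2.resize(s["image"][170:270,190:290],(300,300)),cv2.resize(w["image"],(400,300))]))
E
```

```text
14.45 [584.7 127.2 117.2] [-3.1416  0.      1.2283] [0.7 0.7 0.2] 1.001 [ 0.21  0.41  1.77 -0.    0.97 -1.02]
```

View pics/q.png

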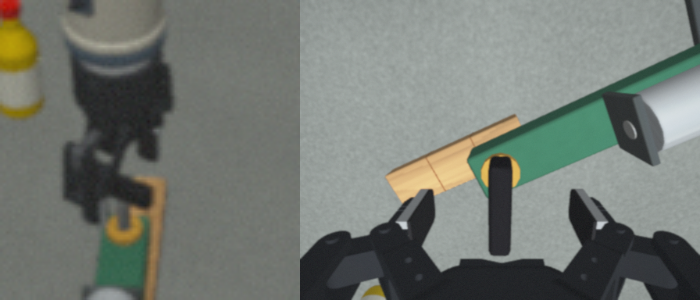

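Bar is centred between the pads (column ~500 in the crop). Close.

arm_command([
  [0,0,0,0,0,0],
  [0,0,0,0,0,0],
  [0,0,0,0,0,0],
  [0,0,0,0,0,0],
  [0,0,0,0,0,0],
  [0,0,0,0,0,0],
  [0,0,0,0,0,0],
  [0,0,0,0,0,0],
  [0,0,0,0,0,0],
], fingers=0, squeeze=40)

```text
clock: 15.3
eef_pos: [584.3, 126.4, 117.3]
tcp_rot: [-3.141, 0.001, 1.228]
contact_force: [-1.8, -4.9, 5.6]
opening: 0.159
```

```bash
python3 - <<'E'
from h import *
st();print(r.sense()["wrist_torque"]);w=grab("wrist","w9");s=grab("side");cv2.imwrite("pics/r.png",np.hstack([cv2.resize(s["image"][170:270,190:290],(300,300)),cv2.resize(w["image"],(400,300))]))
E
```

```text
15.3 [584.3 126.4 117.3] [-3.1415e+00  1.3000e-03  1.2285e+00] [-1.8 -4.9  5.6] 0.159 [ 0.21  0.41  1.77 -0.    0.97 -1.02]
[-0.78861853  0.36713896 -0.12111654]
```

View pics/r.png

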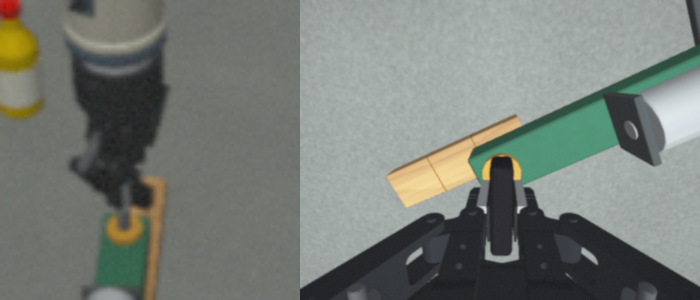

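The bar is held (13.6 mm). Start turning clockwise (+ about tool z), following down 0.25 mm per 0.1 rad.

arm_command([
  [0,0,0.00025,0,0,0.1],
  [0,0,0.00025,0,0,0.1],
  [0,0,0.00025,0,0,0.1],
  [0,0,0.00025,0,0,0.1],
  [0,0,0.00025,0,0,0.1],
  [0,0,0.00025,0,0,0.1],
  [0,0,0.00025,0,0,0.1],
  [0,0,0.00025,0,0,0.1],
  [0,0,0.00025,0,0,0.1],
  [0,0,0.00025,0,0,0.1],
  [0,0,0,0,0,0],
])

```text
clock: 16.32
eef_pos: [585.8, 127.6, 114.9]
tcp_rot: [-3.141, -0.003, 0.224]
contact_force: [4.3, 1.4, -0.4]
opening: 0.156
```

```bash
python3 - <<'E'
from h import *
st();print(r.sense()["wrist_torque"]);w=grab("wrist","w10");s=grab("side");cv2.imwrite("pics/u.png",np.hstack([cv2.resize(s["image"][170:270,190:290],(300,300)),cv2.resize(w["image"],(400,300))]))
E
```

```text
16.32 [585.8 127.6 114.9] [-3.1413e+00 -2.6000e-03  2.2400e-01] [ 4.3  1.4 -0.4] 0.156 [ 0.21  0.41  1.77  0.    0.96 -0.01]
[ 0.26047323 -0.72447027 -0.12135584]
```

View pics/u.png

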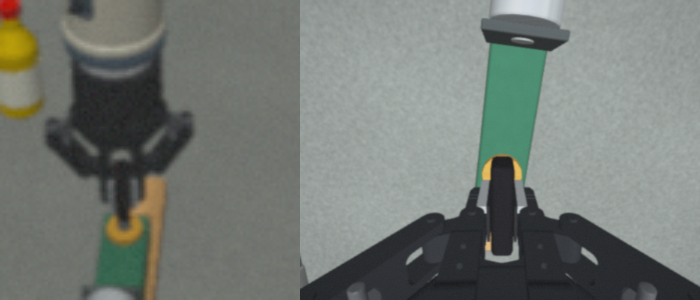

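Turning smoothly with low force. Another 1.8 rad.

arm_command([
  [0,0,0.00025,0,0,0.1],
  [0,0,0.00025,0,0,0.1],
  [0,0,0.00025,0,0,0.1],
  [0,0,0.00025,0,0,0.1],
  [0,0,0.00025,0,0,0.1],
  [0,0,0.00025,0,0,0.1],
  [0,0,0.00025,0,0,0.1],
  [0,0,0.00025,0,0,0.1],
  [0,0,0.00025,0,0,0.1],
  [0,0,0.00025,0,0,0.1],
  [0,0,0.00025,0,0,0.1],
  [0,0,0.00025,0,0,0.1],
  [0,0,0.00025,0,0,0.1],
  [0,0,0.00025,0,0,0.1],
  [0,0,0.00025,0,0,0.1],
  [0,0,0.00025,0,0,0.1],
  [0,0,0.00025,0,0,0.1],
  [0,0,0.00025,0,0,0.1],
  [0,0,0,0,0,0],
])

```text
clock: 18.0
eef_pos: [588.3, 125.7, 110.4]
tcp_rot: [-3.135, -0.002, -1.573]
contact_force: [16.3, -8.9, -8.1]
opening: 0.157
```

arm_command([
  [0,0,0,0,0,0],
  [0,0,0,0,0,0],
  [0,0,0,0,0,0],
  [0,0,0,0,0,0],
  [0,0,0,0,0,0],
  [0,0,0,0,0,0],
  [0,0,0,0,0,0],
  [0,0,0,0,0,0],
], fingers=0.0854)

```text
clock: 18.67
eef_pos: [584.5, 127.3, 110.1]
tcp_rot: [3.141, 0.0, -1.571]
contact_force: [0.7, -0.3, -0.6]
opening: 1.002
```

```bash
python3 - <<'E'
from h import *
st();w=grab("wrist","w11");cv2.imwrite("pics/v.png",w["image"])
E
```

```text
18.67 [584.5 127.3 110.1] [ 3.1415  0.     -1.5711] [ 0.7 -0.3 -0.6] 1.002 [0.21 0.41 1.77 0.   0.95 1.78]
```

View pics/v.png

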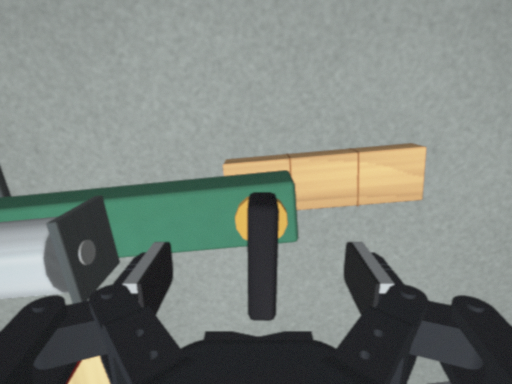

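The joint has turned 2.80 rad (now ≈3.23), so about 2.07 rad remain. I'll re-centre slightly, swing back half a turn with the fingers open, and regrip.

arm_command([
  [0.0013,-0.002,0,0,0,0],
  [0,0,0,0,0,-0.1208],
  [0,0,0,0,0,-0.1208],
  [0,0,0,0,0,-0.1208],
  [0,0,0,0,0,-0.1208],
  [0,0,0,0,0,-0.1208],
  [0,0,0,0,0,-0.1208],
  [0,0,0,0,0,-0.1208],
  [0,0,0,0,0,-0.1208],
  [0,0,0,0,0,-0.1208],
  [0,0,0,0,0,-0.1208],
  [0,0,0,0,0,-0.1208],
  [0,0,0,0,0,-0.1208],
  [0,0,0,0,0,-0.1208],
])

```text
clock: 19.88
eef_pos: [586.7, 125.8, 110.1]
tcp_rot: [3.142, -0.0, 0.005]
contact_force: [-0.2, 0.2, 0.1]
opening: 1.0
```

arm_command([
  [0,0,0,0,0,-0.1208],
  [0,0,0,0,0,-0.1208],
  [0,0,0,0,0,-0.1208],
  [0,0,0,0,0,-0.1208],
  [0,0,0,0,0,-0.1208],
  [0,0,0,0,0,-0.1208],
  [0,0,0,0,0,-0.1208],
  [0,0,0,0,0,-0.1208],
  [0,0,0,0,0,-0.1208],
  [0,0,0,0,0,-0.1208],
  [0,0,0,0,0,-0.1208],
  [0,0,0,0,0,-0.1208],
  [0,0,0,0,0,-0.1208],
  [0,0,0,0,0,0],
  [0,0,0,0,0,0],
])

```text
clock: 21.13
eef_pos: [586.7, 125.8, 110.1]
tcp_rot: [3.142, 0.0, 1.566]
contact_force: [0.1, 0.0, 0.6]
opening: 1.002
```

```bash
python3 - <<'E'
from h import *
st();w=grab("wrist","w12");S=r.sense();R=Ro.from_euler("xyz",S["tcp_rot"])
m=cv2.inRange(cv2.cvtColor(w["image"],cv2.COLOR_BGR2HSV)[...,2],0,50)
c=big(m,(235,150,290,325));M=cv2.minAreaRect(c);b=cv2.boxPoints(M);P=plane(w,b,164);print(M,R.inv().apply(P.mean(0)-S["eef_pos"]).round(1))
E
```

```text
21.13 [586.7 125.8 110.1] [3.1416 0.     1.5655] [0.1 0.  0.6] 1.002 [ 0.21  0.42  1.77 -0.    0.96 -1.36]
((257.0, 258.5), (125.0, 28.0), 90.0) [  0.5  -5.4 -53.9]
```

View pics/w12.png

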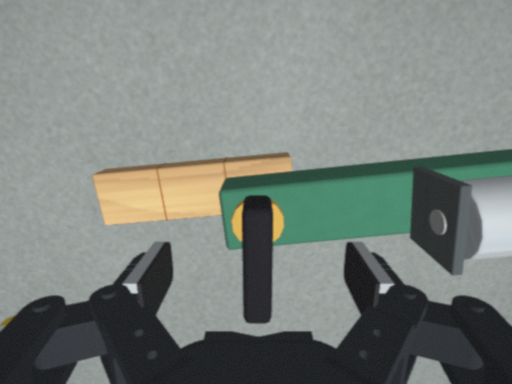

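Bar is aligned and centred (column 257). Close and turn the remaining 2.07 rad.

arm_command([
  [0,0,0,0,0,0],
  [0,0,0,0,0,0],
  [0,0,0,0,0,0],
  [0,0,0,0,0,0],
  [0,0,0,0,0,0],
  [0,0,0,0,0,0],
  [0,0,0,0,0,0],
  [0,0,0,0,0,0],
  [0,0,0,0,0,0],
], fingers=0, squeeze=40)

```text
clock: 21.93
eef_pos: [586.6, 125.6, 110.2]
tcp_rot: [3.142, 0.0, 1.569]
contact_force: [-1.1, -4.1, 2.2]
opening: 0.158
```

arm_command([
  [0,0,0.00025,0,0,0.1],
  [0,0,0.00025,0,0,0.1],
  [0,0,0.00025,0,0,0.1],
  [0,0,0.00025,0,0,0.1],
  [0,0,0.00025,0,0,0.1],
  [0,0,0.00025,0,0,0.1],
  [0,0,0.00025,0,0,0.1],
  [0,0,0.00025,0,0,0.1],
  [0,0,0.00025,0,0,0.1],
  [0,0,0.00025,0,0,0.1],
  [0,0,0.00025,0,0,0.1],
  [0,0,0.00025,0,0,0.1],
  [0,0,0.00025,0,0,0.1],
  [0,0,0.00025,0,0,0.1],
  [0,0,0.00025,0,0,0.1],
  [0,0,0,0,0,0],
  [0,0,0,0,0,0],
])

```text
clock: 23.35
eef_pos: [586.5, 125.4, 106.4]
tcp_rot: [3.141, 0.0, 0.072]
contact_force: [-0.6, -6.0, 2.8]
opening: 0.152
```

```bash
python3 - <<'E'
from h import *
st();print(r.sense()["wrist_torque"])
E
```

```text
23.35 [586.5 125.4 106.4] [3.141e+00 1.000e-04 7.230e-02] [-0.6 -6.   2.8] 0.152 [ 0.21  0.42  1.77 -0.    0.95  0.14]
[-0.80873795  0.13943955 -0.10826237]
```

Joint is now ≈4.72, about first contact. 0.58 rad more for 1.5 mm of squash.

arm_command([
  [0,0,0.00025,0,0,0.1],
  [0,0,0.00025,0,0,0.1],
  [0,0,0.00025,0,0,0.1],
  [0,0,0.00025,0,0,0.1],
  [0,0,0.00025,0,0,0.1],
  [0,0,0.0002,0,0,0.08],
  [0,0,0,0,0,0],
  [0,0,0,0,0,0],
  [0,0,0,0,0,0],
])

```text
clock: 24.1
eef_pos: [586.4, 125.4, 105.0]
tcp_rot: [3.141, -0.0, -0.507]
contact_force: [-0.7, -5.6, 3.7]
opening: 0.156
```

arm_command([
  [0,0,0,0,0,0],
  [0,0,0,0,0,0],
  [0,0,0,0,0,0],
  [0,0,0,0,0,0],
  [0,0,0,0,0,0],
  [0,0,0,0,0,0],
  [0,0,0,0,0,0],
  [0,0,-0.01,0,0,0],
  [0,0,-0.03,0,0,0],
  [0,0,-0.03,0,0,0],
  [0,0,-0.03,0,0,0],
  [0,0,0,0,0,0],
  [0,0,0,0,0,0],
], fingers=0.0854)

```text
clock: 25.18
eef_pos: [588.0, 126.2, 207.6]
tcp_rot: [-3.138, -0.003, -0.511]
contact_force: [0.2, 0.1, -0.3]
opening: 1.002
```

```bash
python3 - <<'E'
from h import *
st();w=grab("wrist","w13");s=grab("side","s13")
m=cv2.inRange(cv2.cvtColor(w["image"],cv2.COLOR_BGR2HSV)[...,2],0,50)
c=big(m,(220,140,300,290));M=cv2.minAreaRect(c);b=cv2.boxPoints(M);P=plane(w,b,158.5);print(M,P.round(1).tolist(),P.mean(0),[np.linalg.norm(P[i]-P[i-1]).round(1) for i in range(4)])
E
```

```text
25.18 [588.  126.2 207.6] [-3.1385 -0.0035 -0.5107] [ 0.2  0.1 -0.3] 1.002 [0.21 0.31 1.69 0.   1.14 0.72]
((256.5, 198.0), (72.0, 15.0), 90.0) [[597.0, 157.6, 158.5], [607.0, 152.1, 158.5], [578.1, 99.9, 158.5], [567.4, 105.9, 158.5]] [587.38805358 128.86951533 158.5       ] [np.float64(59.6), np.float64(11.4), np.float64(59.6), np.float64(12.3)]
```

View pics/w13.png

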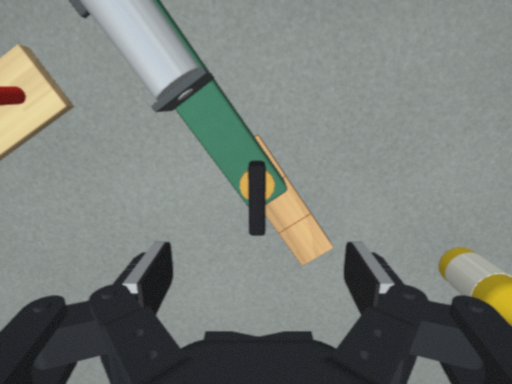

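View pics/s13.png

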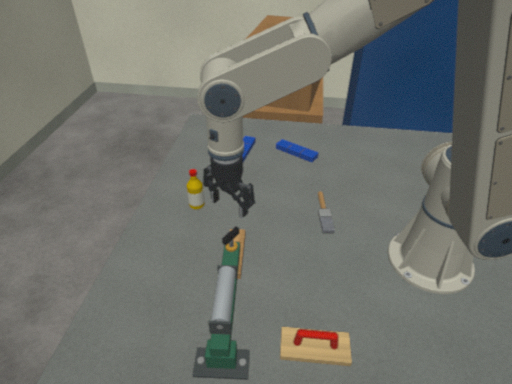

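The released handle bar lies at 1.065 rad, against 1.063 from the tool turn, so joint ≈5.30. Last check: the block position.

```bash
python3 - <<'E'
from h import *
w=grab("wrist");st();u=np.array([-0.084,0.9965])
m=mask(w,(8,50,120),(18,200,255));cv2.imwrite("pics/y.png",cv2.resize(w["image"][120:280,230:350],None,fx=3.7,fy=3.7,interpolation=2))
for p in([332,246],[304,265],[311,215],[279,231]):
    k=plane(w,p,26)[0];d=k[:2]-[586.4,126];print(p,k[:2].round(1),"along",(d@u).round(1),"lat",(d[0]*u[1]-d[1]*u[0]).round(1))
E
```

```text
25.33 [585.8 125.7 204. ] [ 3.1405e+00  1.2000e-03 -5.1070e-01] [ 0.6 -0.2 -0.2] 0.998 [ 0.21  0.31  1.69 -0.    1.14  0.72]
[332, 246] [618.7 -13.5] along -141.7 lat 20.5
[304, 265] [573.8 -20.8] along -145.2 lat -24.9
[311, 215] [614.   39.3] along -88.7 lat 20.2
[279, 231] [567.9  39.6] along -84.5 lat -25.7
```

View pics/y.png

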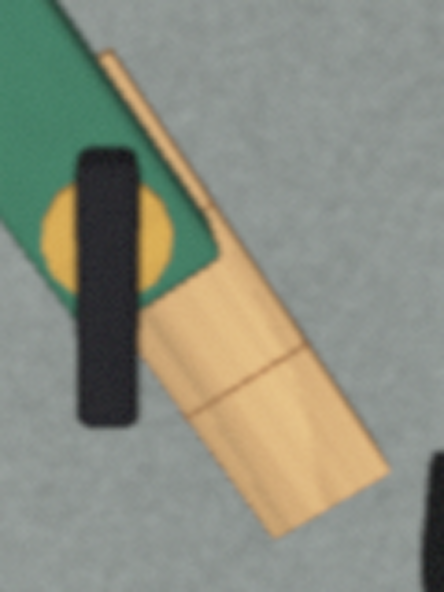

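```bash
python3 - <<'E'
from rig import r
print(r.sign_off())
E
```

```text
the job is handed in; nothing more can be done
None
```

The beech block lies flat under the screw foot and is released. The handle is screwed down to joint ≈5.30 rad, which should squash the rubber by about 1.5 mm. I handed the job in at about 25 s, with the gripper open and clear. The rubber's squash could not be seen or felt directly; it follows from the handle angle and the 26 mm block height.

**Last checks:**
- **Handle angle:** the bar lay at 1.065 rad in the last image, against 1.063 rad from the tool's turn.
- **Block:** the foot is about 54 mm from its centre lengthways (limit 78) and roughly 0–2.5 mm sideways (limit 13).
- **Bystanders:** I planned every move clear of the glue bottle, brush and push block. They look undisturbed in the last side picture, but I did not measure them.

**What failed or disagreed:**
- **First grip:** it closed on nothing, above the block. The real fingertips end about 28 mm short of the reported tool point, as both cameras showed. I allowed for this from then on, and the second grip held.
- **Screw position:** estimates along the beam differed by about 6 mm between views. While turning the handle, the side force on the tool reached about 16 N. I re-centred the gripper before the second turn.

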